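# Knock the jig's locking pins home with the hanging mallet

### The job

Lift the mallet up and off its hook on the sloping tool panel and, holding it, knock both capped locking pins of the drilling jig fully home with a face of its head, striking square along the pins' slant; leave the hexagon-headed stop screw beside them unstruck. Then set the mallet down at rest with its head on the black rubber mat and let go. Touch the pins with nothing but the mallet, and leave the spanner, the jar and the profile offcut where they are.

Things in the scene. Friction and masses are not known exactly. Their poses are not given: they have to be found in the camera images.
- panel: Plywood tool panel on a steel foot, 240 x 220 x 180 mm overall. Origin: on the bench under its middle; x points to its high back edge, z up. Its board (280 mm along the slope, 220 mm wide) rises 35 degrees from horizontal towards +x, from its lower front edge at x -105, z 18 mm. Two hooks near the top edge, at y -50 and +50.
- panel_hook0 (a point): Middle line of the y -50 hook on the panel, 54 mm out from the board, where its lip begins; axes as the panel's. The 8 mm hook stands square out of the board; the lip turns 9 mm up the slope. To come off, a loop must first rise 10 to 17 mm up the slope (13 is best), then go square out by 25 mm or more.
- panel_hook1 (a point): Middle line of the y +50 hook on the panel, 54 mm out from the board, where its lip begins; axes as the panel's. The 8 mm hook stands square out of the board; the lip turns 9 mm up the slope. To come off, a loop must first rise 10 to 17 mm up the slope (13 is best), then go square out by 25 mm or more.
- mallet: Rubber-headed mallet, 0.3 kg, hanging by its loop on either hook, head low, one face on the board. Origin: centre of the head, a cylinder 36 mm wide, 84 mm long along z (faces at z -42, +42; at the start +z points square out from the board). x runs along the handle (20 mm in y, 26 mm in z, from x 17 to 172, wood) to a wire loop, 27 mm inside, centred at x 187.
- mallet_grip (a point): A good place to grip the mallet: on the middle of the handle, 50 mm from the head's centre (mallet x 50), near the centre of mass. Axes as the mallet's.
- spanner: Steel ring spanner, bystander, hanging on the other hook 100 mm from the mallet and lying flat on the board. Origin at the same place relative to its hook as the mallet's, 38 mm out from the spanner's own middle plane; 215 mm long, 34 mm wide, 9 mm thick.
- jig: Drilling jig: base plate 220 x 240 x 12 mm. Origin: underside of its middle; z up, the pins on its -x side. A black bar 200 mm long along y carries two pins and a stop screw on its top face, which slopes 30 degrees, rising towards +x (its middle at x -55, z 92). Behind lies a clamped 60 mm square profile, 260 mm long (x 5 to 65, z 12 to 72).
- jig_bridge (a point): Middle of the front edge, underside, of the drill bridge above the profile; axes as the jig's (jig x -5, z 215). The bridge plate is 107 mm (x) x 232 mm (y) x 14 mm, on two posts 22 mm square under its rear half.
- pin_a (a joint): Travel of sprung locking pin A along its own axis: 0 m = fully up, 0.018 m = fully home (cap seated on the bar). It starts between 0 and 0.006, needs about 9 to 12 N and stays where it is left.
- pin_a_cap (a point): Centre of the top of pin A's round steel cap (18 mm diameter, 8 mm thick, on a 10 mm shank). z points out along the pin, which leans 30 degrees from vertical towards the jig's -x side; fully up the top is 26 mm from the bar's face, home 8 mm. Pins and stop screw stand in a row 50 mm apart, in any order.
- pin_b (a joint): Travel of the other locking pin, B, just like pin A.
- pin_b_cap (a point): Centre of the top of pin B's cap, like pin A's.
- stop_screw: Fixed stop screw in the same row: hexagon head 24 mm across the corners, lock nut beneath. Origin: on the bar's sloping face; z along the screw, parallel to the pins; top 30 mm from the face.
- mat: Black rubber mat lying on the bench, 200 mm (x) x 160 mm (y), 4 mm thick. Origin: underside of its middle.
- jar: Closed jar, 60 mm diameter, 85 mm high, bystander standing beyond the mat. Origin: middle of its underside.
- offcut: Short dark-anodised offcut of aluminium profile, 50 mm cube, bystander standing beyond the mat. Origin: middle of its underside.
Things that resemble listed ones, but are neither listed nor needed, are in the scene too. There is more than one size of the mallet; the one meant has the size given above.

How it is judged (in metres and radians):
On the way, in this order (a step that is already met when the one before it is completed fails the run):
1. the mallet is off its hook and lifted clear (distance of mallet from where it was at the start of the episode above 0.06 m and contact force between mallet and panel below 0.1 N), for 0.1 s.
2. both pins are fully home (value of joint each of pin_a, pin_b above 0.0155 m), for 0.2 s.
At the end, for the whole second after the job is handed in: Both pins are within 2.5 mm of fully home, and the mallet lies or stands at rest on the mat with the centre of its head over the mat (all of step 2 and x of mallet in the frame of mat between -0.1 and 0.1 m and y of mallet in the frame of mat between -0.08 and 0.08 m and height (world z) of mallet below 0.06 m and contact force between mallet and mat above 0.3 N and linear speed of mallet below 0.03 m/s); the robot touches nothing.
It fails at once if a finger or the arm touches a pin (contact force between any of the fingers, the arm and pin_a above 1 N or contact force between any of the fingers, the arm and pin_b above 1 N).
It fails at once if a pin is struck askew: with more than 3 N while the head's axis is over 0.4 rad off the pin's ((contact force between mallet and pin_a above 3 N and angle between the z axis of mallet and the z axis of pin_a_cap, either way round above 0.4 rad) or (contact force between mallet and pin_b above 3 N and angle between the z axis of mallet and the z axis of pin_b_cap, either way round above 0.4 rad)).
It fails at once if the stop screw is struck (contact force between mallet and stop_screw above 3 N).
It fails at once if the spanner, the jar or the offcut is moved by more than 4 cm (distance of any of spanner, jar, offcut from where it was at the start of the episode above 0.04 m).
It also fails if it takes over 67 s, if anything falls off the work surface, if the arm or the gripper's body presses on something with over 40 N, if the wrist force passes 120 N, or if a joint passes its speed limit or range.

### The arm

A 6-joint arm with a two-finger parallel gripper is mounted at the origin on the work surface. World frame = base frame: x ahead of the robot, y to its left, z up, the work surface at z = 0. Lengths are in mm, angles in degrees, forces in N, time in s.
With the tool pointing down it reaches from about 350 to 850 mm from the base axis. Payload 8.1 kg.
Tool frame: the origin (TCP) lies midway between the tips of the shut fingers; the grasp point (between the pads) lies 19 mm behind it (r.pinch_z is the distance from the TCP to the grasp point, in mm); z points along the fingers, y is the line along which they close (so a half turn about z gives the same grasp; the last joint's range is limited). The gripper opens to 85 mm and grips with 20 to 120 N. Pads are 22 mm wide; open, the fingers measure 114 mm over their backs; the gripper's body (76 mm by 85 mm) begins 54 mm behind the grasp point. The pads swing forward as they close: fully open they stand 13 mm farther back than shut.
Start: joints at [63.919, 7.471, 85.268, -0, 87.261, -4.893], TCP at [216.836, 559.453, 231.292] pointing down, gripper open.
Joint ranges: [-169.43, 169.43], [-51.17, 129.36], [1.28, 143.12], [-76.62, 256.62], [0, 156.53], [-152.29, 152.29]. Speed limits (degrees/s): [136.94, 136.94, 159.86, 180, 180, 180].

### API

Orientations are given as [roll, pitch, yaw] about the fixed x, y, z axes, in that order (R = Rz(yaw) Ry(pitch) Rx(roll)).
In Python, from bench import r gives the robot as it stands.
- The arm moves only by the shell command python3 -m jog 'ROWS' [OPENING] [FORCE]. ROWS is JSON, one flat list of numbers, 6 for each row, row after row: the shift along the tool's x, y, z in m, then the turn, a rotation vector about the tool's x, y, z in rad. A call has 1 to 8 rows; each row is the pose to reach, as a shift and turn from the pose commanded when the call began, along the tool's axes at that moment; what a row does not reach only later rows make up. A row lasts 1/8 s, in which the tool goes at most 62.5 mm and 10.7 degrees, less where a joint would pass 70% of its speed; a pose out of reach is approached as far as the arm can. A call with a gripper value outside its range is refused whole. OPENING is the opening, from -1 (shut) to 1 (fully open), set as the call begins (- or left out, the last holds). The fingers move at their own pace and stop on an object; FORCE is the grip in N (left out, the last holds). Time passes only in rows, so rows that repeat a pose let the fingers close. It gives the time, the measured TCP pose, the force, the opening and the grip force at its end, in the units of the state.
- r.sense(): the state, without advancing time (a new reading comes with each control period).
- r.snapshot(name): name is "scene" or "side" or "wrist"; returns a dict with "pixels" (384x512x3 uint8, red, green, blue), "range_z" (384x512 float32, mm along the optical axis (not along the pixel's ray), 0 where there is no reading), "K" (3x3 intrinsics, pixels), "rvec" (rotation vector, rad) and "tvec" (3), from world to camera coordinates, as OpenCV has them. Camera axes: x right, y down, z forward; pixel columns grow to the right and rows downward; lengths in mm; the calibration is good to about 2 mm. The wrist camera is an equidistant fisheye: a pixel r from the principal point sees the ray r / f radians off the axis. A picture is of the moment at which its call begins.
- r.hand_in(): hands the job in; it is judged then, once.
Trained networks look in a picture, given as the dict that the camera call returned (one of the last four; its "shot" number tells which), for a name from the list of things; names that differ only in an ending like _2 or _b are one class to them, and where a whole thing is asked for, a point or a joint stands for the part that bears it (a point fixed in the world has none). Each returns a list of dicts, best first, with "score" (0 to 1); they miss things now and then, are a little off and sometimes report something else, mostly with a low value. They report only what shows in the picture. A call takes as long as a camera call. They do not tell look-alikes from the thing itself.
- r.look_for(picture, target): "bbox" ([left, top, right, bottom] in pixels, round what is visible of it).
- r.outline_of(picture, target): "region" (384x512 bool, what is visible of it) and "bbox" ([left, top, right, bottom] in pixels, round what is visible of it).
The state is a dict: "time": time; "joint_pos": joint angles; "qd": joint speeds; "joint_efforts": joint torques, N m; "tool_pos": TCP position; "tcp_rot": TCP orientation; "ft_force": force on the tool from outside, world axes, zero at the start; "wrist_torque": the same for the moment, N m; "finger_gap": finger opening in mm; "grip_force": force on a finger pad.
Only numpy, scipy, OpenCV 4.12 (cv2) and the standard library are available. Lean on these libraries where they do the work, as an engineer would, in place of code of your own. Each camera call takes 0.05 s, during which the arm holds its last target. There are 200 camera calls.

## Working session

There is one attempt and no reset: what is moved stays moved. The work goes in short steps, Python scripts to look and compute and a shell command to move; the robot and the scene stay as the last step left them, time stands still between calls to the robot, and variables do not carry over. Pictures are saved under pics/ and viewed, at most 10 in all, crops included, and the job is handed in when it is done.

```bash
mkdir -p pics; ls; cat > h.py <<'E'
import numpy as np, cv2
from scipy.spatial.transform import Rotation as R
from bench import r
def cloud(p):
    z=p["range_z"].astype(float);K=p["K"];v,u=np.mgrid[0:384,0:512]
    c=np.stack([(u-K[0,2])/K[0,0]*z,(v-K[1,2])/K[1,1]*z,z],-1)
    M=R.from_rotvec(np.ravel(p["rvec"])).as_matrix()
    w=(c-np.ravel(p["tvec"]))@M
    w[z<=0]=np.nan
    return w
def save(img,n,s=1):
    cv2.imwrite(f"pics/{n}.png",cv2.resize(img,None,fx=s,fy=s,interpolation=cv2.INTER_CUBIC)[...,::-1])
E
python3 - <<'E'
from h import *
np.set_printoptions(precision=1,suppress=True)
s=r.sense();print(s)
for n in("scene","side"):
    p=r.snapshot(n);np.save(n+".npy",p,allow_pickle=True);save(p["pixels"],n,1.5)
    w=cloud(p)
    for t in("mallet","spanner","panel","jig","pin_a","stop_screw","mat","jar","offcut"):
        for o in r.outline_of(p,t)[:4]:
            q=w[o["region"]];q=q[~np.isnan(q[:,0])]
            print(n,t,round(o["score"],2),np.round(o["bbox"]),np.median(q,0) if len(q) else None,len(q))
E
```

```text
pics
{'time': 0.0, 'joint_pos': array([63.9,  7.5, 85.3,  0. , 87.3, -4.9]), 'qd': array([-0. , -0. , -0. , -0.1,  0. , -0. ]), 'joint_efforts': array([ -0. , -56.9, -50.1,  -0. ,   0. ,   0. ]), 'tool_pos': array([216.6, 558.9, 230.2]), 'tcp_rot': array([-179.9,   -0. ,  158.8]), 'ft_force': array([ 0.5, -0.1, -0.5]), 'wrist_torque': array([-0., -0., -0.]), 'grip_force': 0.0, 'finger_gap': 85.4641589559209}
scene mallet 0.86 [342. 145. 405. 168.] [593.  311.  125.1] 774
scene mallet 0.6 [280. 125. 305. 151.] [369.7 252.9  21.9] 321
scene mallet 0.42 [300. 161. 433. 241.] [688.1 235.2  78.5] 5224
scene spanner 0.82 [317. 177. 384. 197.] [660.6 213.7 127.7] 400
scene panel 0.97 [297. 164. 432. 238.] [687.1 234.2  77.1] 5223
scene jig 0.81 [105. 218. 245. 374.] [ 710.7 -284.5  228. ] 12574
scene pin_a 0.48 [207. 182. 283. 249.] [515.9 -19.2   4.3] 3111
scene mat 0.85 [206. 178. 284. 244.] [515.5 -17.4   4.3] 3156
scene mat 0.53 [342. 140. 404. 172.] [588.8 310.9 124.3] 817
scene jar 0.65 [256. 241. 281. 278.] [693.1 -62.6  81. ] 707
scene offcut 0.61 [282. 223. 307. 247.] [659.   44.4  48.9] 552
side mallet 0.77 [223. 124. 280. 169.] [580.4 310.4 118.2] 705
side spanner 0.75 [234. 136. 297. 181.] [631.9 213.9 105.9] 393
side panel 0.88 [224. 119. 310. 198.] [652.  215.9  72.4] 4041
side jig 0.74 [255. 179. 409. 358.] [ 657.9 -328.9   73.6] 14540
side pin_a 0.49 [285. 252. 292. 260.] [ 570.5 -249.5  112.9] 48
side pin_a 0.49 [305. 283. 311. 292.] [ 589.6 -347.1  110.6] 71
side pin_a 0.36 [294. 207. 319. 243.] [672.5 -72.9  60.2] 684
side stop_screw 0.5 [291. 263. 307. 280.] [ 579.4 -299.3  113.7] 156
side mat 0.77 [199. 217. 274. 257.] [502.8 -23.    4.2] 2584
side mat 0.57 [221. 119. 274. 167.] [578.5 310.6 117.1] 723
side jar 0.83 [294. 206. 317. 240.] [671.8 -72.1  59.7] 695
side offcut 0.72 [273. 200. 294. 225.] [652.8  45.7  19. ] 460
```

View pics/scene.png

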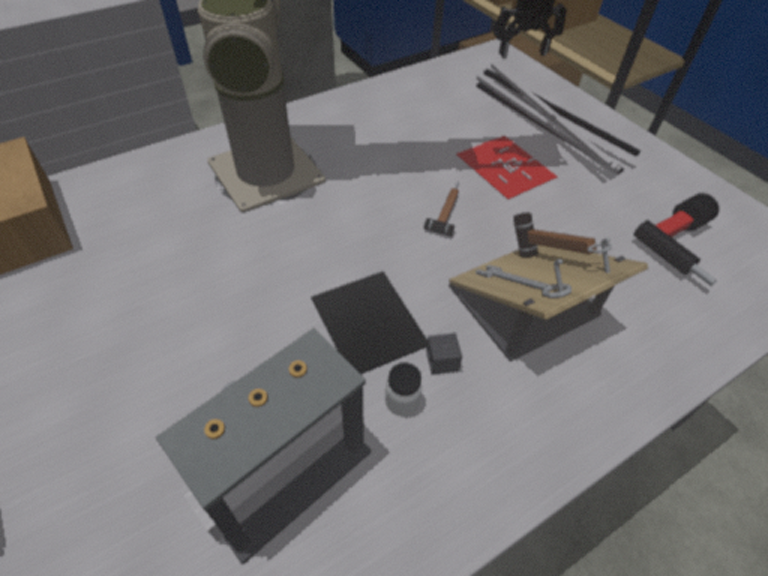

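View pics/side.png

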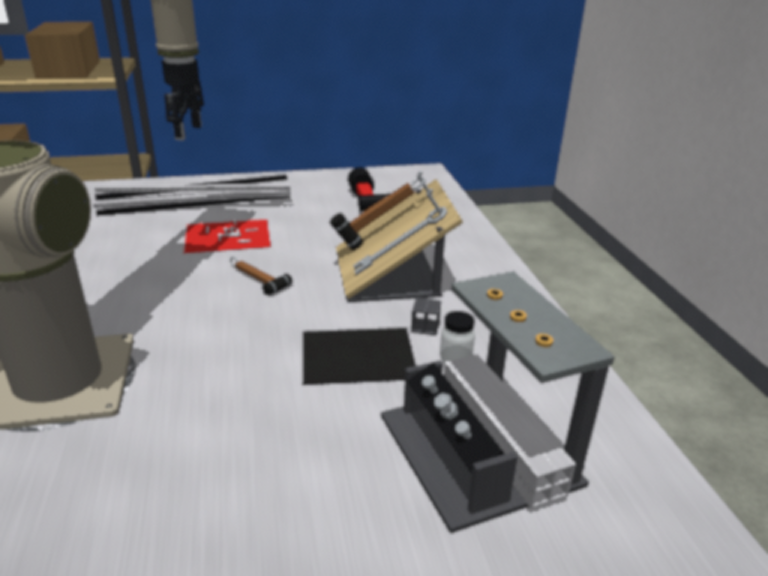

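The scene picture shows two mallets: one hanging on the panel (head 525,235, handle to 600,243) and a small one lying on the bench (440,212). The listed one hangs by its loop on a hook, head low, 84 mm head, so it is the panel one. In the side view the pin row is at (428,383), (445,405) and (463,429), and the middle one looks larger and hexagonal. I'll check both in crops.

```bash
cat > m.py <<'E'
from h import *
np.set_printoptions(precision=1,suppress=True)
P={n:np.load(n+".npy",allow_pickle=True).item() for n in("scene","side")}
W={n:cloud(P[n]) for n in P}
E
python3 - <<'E'
from m import *
a=cv2.resize(P["side"]["pixels"][110:205,205:325],None,fx=5,fy=5,interpolation=cv2.INTER_CUBIC)[:,:400*2]
b=cv2.resize(P["side"]["pixels"][235:310,260:335],None,fx=4,fy=4)
a=cv2.resize(a,(480,380)); b=cv2.resize(b,(320,320)); b=np.vstack([b,np.zeros((60,320,3),np.uint8)])
save(np.hstack([a,b]),"crop1")
W2=np.vstack([W[n].reshape(-1,3) for n in W]); W2=W2[~np.isnan(W2[:,0])]
# board plane, per camera
def ransac(q,tol=2,it=2000,acc=lambda n:True):
    g=np.random.default_rng(0);best=None;bc=0
    for _ in range(it):
        a,b,c=q[g.choice(len(q),3,replace=False)];n=np.cross(b-a,c-a);l=np.linalg.norm(n)
        if l<1:continue
        n/=l
        if n[2]<0:n=-n
        if not acc(n):continue
        m=abs((q-a)@n)<tol
        if m.sum()>bc:bc=m.sum();best=m
    qq=q[best];c=qq.mean(0);n=np.linalg.svd(qq-c,full_matrices=False)[2][2]
    return (n if n[2]>0 else -n),c,qq
for nm in W:
    w=W[nm].reshape(-1,3);w=w[~np.isnan(w[:,0])]
    q=w[(abs(w[:,0]-660)<180)&(abs(w[:,1]-260)<170)&(w[:,2]>25)&(w[:,2]<230)]
    n,c,qq=ransac(q,acc=lambda n:.7<n[2]<.92)
    print(nm,"board n",n,"slope",np.degrees(np.arccos(n[2])),"yaw of +x",np.degrees(np.arctan2(-n[1],-n[0])),"c",c,len(qq))
    up=np.array([-n[0],-n[1],0]);up/=np.linalg.norm(up);sy=np.cross([0,0,1],up);sl=np.cross(sy,n)
    e=(qq-c)@np.c_[sl,sy];rc=cv2.minAreaRect(e.astype(np.float32));ce=c+rc[0][0]*sl+rc[0][1]*sy
    print("rect",rc,"centre",ce,"sl",sl,"sy",sy)
    h=(q-c)@n; d=(q-c)@np.c_[sl,sy]
    o=q[(h>12)&(h<110)&(abs(d)<170).all(1)]; oo=np.c_[(o-ce)@sl,(o-ce)@sy,(o-ce)@n]
    np.save("o_"+nm,oo)
    for lo in range(-160,170,20):
        m=(oo[:,0]>=lo)&(oo[:,0]<lo+20)
        if m.sum()>3:print(lo,m.sum(),np.percentile(oo[m],[5,50,95],axis=0)[:,1:].ravel())
E
```

```text
scene board n [-0.6  0.   0.8] slope 34.94630083965343 yaw of +x -3.044655866845058 c [658.5 259.8 116.5] 2540
rect ((-24.306320190429688, 7.674064636230469), (222.26649475097656, 273.053955078125), 89.86834716796875) centre [639.  268.5 102.6] sl [ 0.8 -0.   0.6] sy [ 0.1  1.  -0. ]
-120 7 [34.5 18.8 42.4 83.4 54.2 84.3]
-100 137 [30.9 18.2 33.7 55.5 56.7 83.9]
-80 165 [35.8 15.5 43.  54.6 58.9 82. ]
-60 53 [39.2 32.1 40.8 47.6 54.7 55. ]
-40 49 [38.6 32.5 40.7 46.7 52.2 55.3]
-20 52 [39.1 32.5 40.5 47.6 52.1 55.5]
0 63 [38.7 32.3 40.7 47.8 52.  55.3]
20 59 [38.9 32.2 40.8 46.3 52.5 55.2]
40 65 [38.5 32.8 41.  47.6 52.5 55.3]
60 86 [38.9 32.9 41.1 47.  56.5 55.2]
80 42 [32.  36.4 46.5 43.9 62.4 53.4]
100 167 [-54.2  15.8  39.7  42.4  52.1  59. ]
side board n [-0.6  0.   0.8] slope 35.03653324654441 yaw of +x -3.1112526751233687 c [639.9 255.7 104.2] 1900
rect ((-4.79498291015625, 9.261344909667969), (270.6158752441406, 225.7943572998047), 0.03339918330311775) centre [636.4 265.2 101.4] sl [ 0.8 -0.   0.6] sy [ 0.1  1.  -0. ]
-120 32 [39.  16.6 42.3 53.1 49.7 84.5]
-100 147 [32.4 17.3 37.1 55.4 59.2 84.7]
-80 98 [35.9 18.7 44.  48.3 54.2 83.2]
-60 54 [39.1 32.7 43.7 45.5 52.5 55.5]
-40 52 [40.1 33.3 44.4 46.5 56.6 55.2]
-20 54 [39.1 32.2 44.  48.  56.5 55.3]
0 54 [39.7 32.4 44.5 46.1 55.1 55.9]
20 55 [40.  31.8 44.6 46.4 53.  55.7]
40 55 [39.1 33.1 43.8 47.1 57.8 55.2]
60 55 [40.1 32.8 46.  45.7 54.8 54.6]
80 24 [31.4 37.  45.8 43.  68.2 51.5]
100 94 [-52.7  18.7  34.2  44.   54.   59.1]
```

View pics/crop1.png

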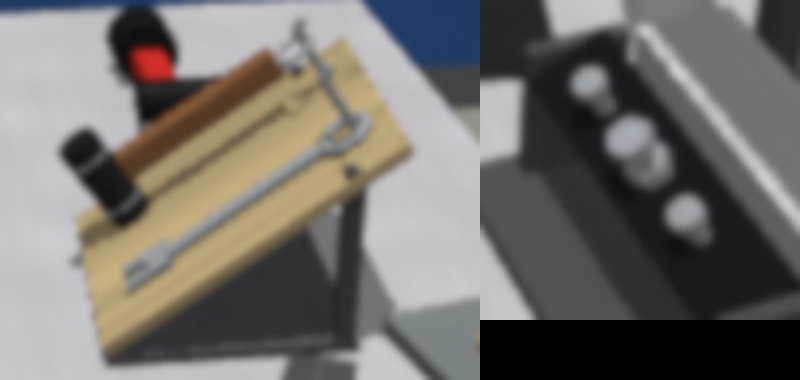

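Crop: the hanging mallet (head at 105,175, handle up to 275,60) is the one meant, with its loop on the +y hook. On the jig the middle item (632,135, with its lock nut) is the hexagonal stop screw, so the round pins are the outer two, at (590,83) and (687,213).

```bash
python3 - <<'E'
from m import *
for nm in W:
    oo=np.load("o_"+nm+".npy")
    hd=oo[(oo[:,0]<-60)&(oo[:,0]>-130)&(oo[:,2]>58)]; hl=oo[(abs(oo[:,0])<60)&(abs(oo[:,1]-46)<20)]; lp=oo[(oo[:,0]>75)&(oo[:,1]>20)]
    print(nm,"head",np.percentile(hd,[1,10,50,90,99],axis=0).T.ravel(),"handle y",np.percentile(hl[:,1],[1,99]),"h",np.percentile(hl[:,2],[1,99]),"hook",np.percentile(lp,[1,50,99],axis=0).T.ravel(), "handle dir",np.polyfit(hl[:,0],hl[:,1],1))
    p=P[nm];w=W[nm];v=w.reshape(-1,3);v=v[~np.isnan(v[:,0])]
    b=v[(v[:,2]>218)&(v[:,2]<240)&(v[:,1]<-120)]
    rc=cv2.minAreaRect(b[:,:2].astype(np.float32));print("bridge",rc,np.median(b[:,2]),cv2.boxPoints(rc).ravel())
    c=v[(v[:,2]>2)&(v[:,2]<7)&(abs(v[:,0]-515)<160)&(abs(v[:,1]+18)<130)]
    rc=cv2.minAreaRect(c[:,:2].astype(np.float32));print("mat",rc)
w=W["side"];hsv=cv2.cvtColor(P["side"]["pixels"],cv2.COLOR_RGB2HSV)
for bb in((285,252,292,260),(305,283,311,292),(291,263,307,280)):
    s=w[bb[1]-1:bb[3]+1,bb[0]-1:bb[2]+1].reshape(-1,3);s=s[~np.isnan(s[:,0])]
    t=s[s[:,2]>np.percentile(s[:,2],97)-9];print(len(s),"top pts",len(t),np.percentile(t,[5,50,95],axis=0).ravel())
E
```

```text
scene head [-102.7  -96.1  -79.8  -73.4  -72.    30.3   32.7   42.2   57.2   64.5
   58.5   61.4   74.3   83.8   84.6] handle y [38.2 56. ] h [30.8 56. ] hook [ 75.7 104.3 117.5  31.9  47.1  64.5  14.2  43.6  61. ] handle dir [-0.  42.4]
bridge ((691.8187866210938, -273.3887023925781), (108.30143737792969, 232.79502868652344), 10.673253059387207) 229.16914381623883 [ 617.  -169.   660.2 -397.8  766.6 -377.7  723.5 -149. ]
mat ((515.7788696289062, -17.62774658203125), (318.91705322265625, 258.8615417480469), 0.24032646417617798)
side head [-105.5 -101.3  -87.1  -75.   -72.1   30.4   34.5   40.5   54.8   63.
   58.2   61.5   76.6   84.7   85.4] handle y [37.5 60.4] h [30.5 56.4] hook [ 75.7 103.6 118.   31.5  48.1  68.9  15.1  43.6  61.6] handle dir [ 0.  45.2]
bridge ((690.43896484375, -274.8111267089844), (109.27080535888672, 235.164794921875), 10.456089973449707) 229.2714279184047 [ 615.4 -169.1  658.  -400.4  765.5 -380.5  722.8 -149.3]
mat ((515.0455322265625, -16.847061157226562), (319.4447021484375, 257.8106384277344), 0.07774841785430908)
90 top pts 39 [ 565.  -254.6  110.   570.3 -249.7  114.6  576.4 -241.1  117.4]
88 top pts 54 [ 581.6 -352.7  107.6  587.3 -346.7  111.1  593.3 -338.9  115.6]
342 top pts 87 [ 567.4 -306.   114.4  575.7 -298.   118.6  584.3 -287.5  123. ]
```

```bash
cat >> h.py <<'E'
def unit(v): v=np.array(v,float); return v/np.linalg.norm(v)
def Rzy(z,y):
    z=unit(z);y=np.array(y,float);y=unit(y-z*(y@z));return np.c_[np.cross(y,z),y,z]
sy=unit([.0532,.9986,0]);sl=unit([.8175,-.0436,.573]);nn=unit(np.cross(sl,sy))
RP=Rzy(-nn,sy); GRIP=np.array([585.1,317.0,114.7])
jx=np.array([.983,.183,0]);jy=np.array([-.183,.983,0]);pa=unit(-.5*jx+.866*np.array([0,0,1]))
RS=Rzy(-pa,-jy)   # strike: mallet y = -jig y
A0=np.array([577,-246.5,98.9]);B0=np.array([595,-344.5,98.9])
def cur():
    s=r.sense();return s,np.array(s["tool_pos"]),R.from_euler("xyz",s["tcp_rot"],degrees=True).as_matrix()
def go(p,Rt):
    "shift (m) and rotvec in tool axes from the measured pose to p (TCP, mm), Rt"
    s,t,R0=cur();print("shift",np.round(R0.T@(p-t)/1000,4),"rot",np.round(R.from_matrix(R0.T@Rt).as_rotvec(),3),"| t",round(s["time"],2),"tcp",np.round(t,1),"q",np.round(s["joint_pos"],0),"F",np.round(s["ft_force"],1),"gap",round(s["finger_gap"],1),"grip",round(s["grip_force"],1))
E
python3 -c "
from h import *
print(nn,R.from_matrix(RP).as_euler('xyz',degrees=True),R.from_matrix(RS).as_euler('xyz',degrees=True))
go(GRIP-19*nn+100*nn,RP)"
```

```text
[-0.57260783  0.03050544  0.81926167] [-180.           34.98904739  176.95047401] [180.         -29.99797362  10.54573436]
shift [-0.3869 -0.1074  0.0502] rot [-0.097 -0.606 -0.307] | t 1.0 tcp [216.8 559.5 231.3] q [64.  7. 85.  0. 87. -5.] F [-0.1  0.1  0.5] gap 85.3 grip 0.0
```

```bash
python3 -m jog '[-0.194,-0.054,0.025,-0.05,-0.3,-0.154, -0.387,-0.107,0.05,-0.097,-0.606,-0.307, -0.387,-0.107,0.05,-0.097,-0.606,-0.307, -0.387,-0.107,0.05,-0.097,-0.606,-0.307, -0.387,-0.107,0.05,-0.097,-0.606,-0.307, -0.387,-0.107,0.05,-0.097,-0.606,-0.307, -0.387,-0.107,0.05,-0.097,-0.606,-0.307, -0.387,-0.107,0.05,-0.097,-0.606,-0.307]' 1 120 | tail -5
python3 - <<'E'
from h import *
go(GRIP-19*nn,RP)
p=r.snapshot("wrist");save(p["pixels"],"wrist1",1.3)
E
```

```text
tool_pos: [540.2, 317.7, 181.0]
tcp_rot: [-180.0, 35.0, 176.8]
ft_force: [-0.1, -0.6, 0.5]
finger_gap: 85.3
grip_force: 0.0
shift [0.0013 0.0019 0.099 ] rot [-0.002  0.    -0.002] | t 2.0 tcp [540.2 317.7 181. ] q [ 39.  -8. 113. -29.  51. -34.] F [-0.1 -0.6  0.5] gap 85.3 grip 0.0
```

View pics/wrist1.png

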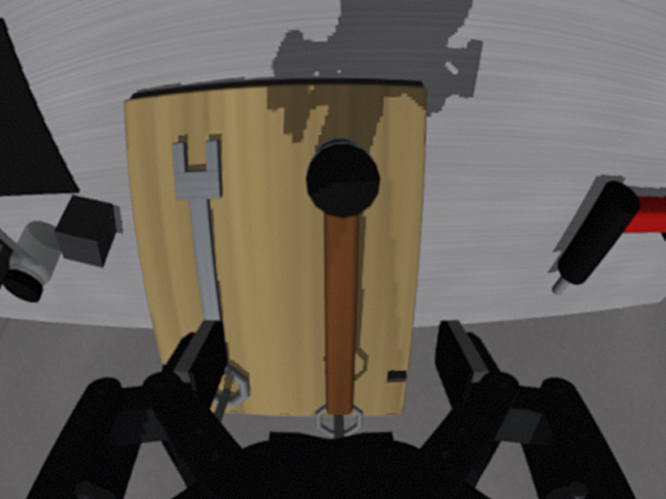

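The wrist view shows the mallet's handle (340,320) between the fingers (210 and 450), its head at (343,178). The spanner is clear on the left. Next I go in and close.

```bash
python3 -m jog '[0,0.001,0.03,0,0,0, 0,0.001,0.06,0,0,0, 0.001,0.001,0.085,0,0,0, 0.001,0.001,0.099,0,0,0, 0.001,0.001,0.099,0,0,0, 0.001,0.001,0.099,0,0,0]' 1 120 | tail -5
python3 -m jog '[0,0,0,0,0,0, 0,0,0,0,0,0, 0,0,0,0,0,0, 0,0,0,0,0,0, 0,0,0,0,0,0, 0,0,0,0,0,0]' -1 120 | tail -5
python3 -c "
from h import *
go(GRIP-19*nn,RP)"
```

```text
tool_pos: [595.0, 318.7, 100.8]
tcp_rot: [179.9, 35.1, 177.0]
ft_force: [-0.8, 0.2, 0.3]
finger_gap: 85.3
grip_force: 0.0
tool_pos: [595.1, 318.0, 100.1]
tcp_rot: [180.0, 35.0, 177.0]
ft_force: [-4.5, -0.6, 5.7]
finger_gap: 18.4
grip_force: 116.8
shift [-0.0003 -0.0016  0.0013] rot [0.001 0.001 0.   ] | t 3.55 tcp [595.1 318.  100.1] q [ 35.   4. 110. -32.  41. -32.] F [-4.5 -0.6  5.7] gap 18.4 grip 116.8
```

```bash
python3 -m jog '[-0.006,0,-0.001,0,0,0, -0.013,0,-0.001,0,0,0, -0.013,0,-0.001,0,0,0, -0.013,0,-0.001,0,0,0]' - 120 | tail -5
python3 -c "
from h import *
go(GRIP-19*nn+13*sl,RP)"
```

```text
tool_pos: [605.0, 317.0, 107.5]
tcp_rot: [-180.0, 35.0, 177.0]
ft_force: [-0.3, -0.2, -2.3]
finger_gap: 18.5
grip_force: 117.0
shift [-0.0008 -0.0011  0.0017] rot [-0.  0.  0.] | t 4.05 tcp [605.  317.  107.5] q [ 34.   5. 109. -31.  41. -34.] F [-0.3 -0.2 -2.3] gap 18.5 grip 117.0
```

```bash
python3 -m jog '[-0.0005,0,-0.02,0,0,0, -0.0005,0,-0.04,0,0,0, -0.0005,0,-0.07,0,0,0, 0,0,-0.11,0,0,0, 0,0,-0.16,0,0,0, 0,0,-0.16,0,0,0]' - 120 | tail -5
python3 - <<'E'
from h import *
go(np.array([500,50,350.]),RS)
p=r.snapshot("scene");save(p["pixels"][80:230,250:450],"lift",3)
print([(round(o["score"],2),np.round(o["bbox"])) for o in r.look_for(p,"mallet")[:3]])
E
```

```text
tool_pos: [513.8, 324.1, 244.1]
tcp_rot: [179.6, 35.3, 176.9]
ft_force: [0.8, 0.7, -1.5]
finger_gap: 18.0
grip_force: 117.8
shift [-0.0623 -0.2738 -0.0874] rot [0.138 0.18  2.932] | t 4.8 tcp [513.8 324.1 244.1] q [ 41. -15. 112. -28.  59. -36.] F [ 0.8  0.7 -1.5] gap 18.0 grip 117.8
[(0.89, array([333.,  89., 403., 116.])), (0.84, array([278., 122., 306., 156.]))]
```

View pics/lift.png

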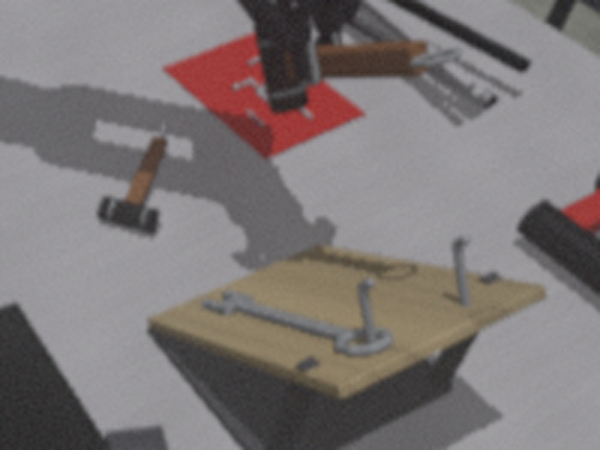

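The picture shows the mallet off its hook, held by the handle with the head at (290,85). The hook at (462,270) is bare and the spanner has not moved. Next I swing round.

```bash
python3 -m jog '[-0.031,-0.137,-0.044,0.069,0.09,1.466, -0.031,-0.137,-0.044,0.069,0.09,1.466, -0.031,-0.137,-0.044,0.069,0.09,1.466, -0.031,-0.137,-0.044,0.069,0.09,1.466, -0.031,-0.137,-0.044,0.069,0.09,1.466, -0.031,-0.137,-0.044,0.069,0.09,1.466, -0.031,-0.137,-0.044,0.069,0.09,1.466, -0.031,-0.137,-0.044,0.069,0.09,1.466]' - 120 | tail -5
python3 -c "
from h import *
go(np.array([500,-60,330.]),RS)"
```

```text
tool_pos: [506.1, 184.4, 289.7]
tcp_rot: [151.2, 2.4, 92.1]
ft_force: [-0.0, 0.3, -2.0]
finger_gap: 18.1
grip_force: 118.1
shift [-0.2455  0.0014 -0.0334] rot [0.066 0.103 1.461] | t 5.9 tcp [506.1 184.4 289.7] q [ 22. -29. 116. -13.  67.  22.] F [-0.   0.3 -2. ] gap 18.1 grip 118.1
```

```bash
python3 -m jog '[-0.245,0.001,-0.033,0.066,0.103,1.461, -0.245,0.001,-0.033,0.066,0.103,1.461, -0.245,0.001,-0.033,0.066,0.103,1.461, -0.245,0.001,-0.033,0.066,0.103,1.461, -0.245,0.001,-0.033,0.066,0.103,1.461, -0.245,0.001,-0.033,0.066,0.103,1.461, -0.245,0.001,-0.033,0.066,0.103,1.461, -0.245,0.001,-0.033,0.066,0.103,1.461]' - 120 | tail -5
cat >> h.py <<'E'
ds=-(.866*jx+np.array([0,0,.5]))
def tcp_for(p,up): return p+pa*(42+up)+50*ds-19*pa
E
python3 -c "
from h import *
go(tcp_for(A0,70),RS)"
```

```text
tool_pos: [500.9, -59.8, 329.7]
tcp_rot: [-179.8, -30.0, 10.4]
ft_force: [0.4, 0.6, -2.8]
finger_gap: 18.1
grip_force: 118.2
shift [-0.1296  0.1982  0.1268] rot [-0.002  0.    -0.003] | t 6.9 tcp [500.9 -59.8 329.7] q [-25. -37. 118.  18.  76.  54.] F [ 0.4  0.6 -2.8] gap 18.1 grip 118.2
```

```bash
python3 -m jog '[-0.04,0.06,0.02,0,0,0, -0.08,0.12,0.04,0,0,0, -0.12,0.18,0.07,0,0,0, -0.13,0.198,0.1,0,0,0, -0.13,0.198,0.127,0,0,0, -0.13,0.198,0.127,0,0,0, -0.13,0.198,0.127,0,0,0]' - 120 | tail -5
python3 - <<'E'
from h import *
go(tcp_for(A0,28),RS)
p=r.snapshot("side");np.save("side2.npy",p,allow_pickle=True)
q=r.snapshot("wrist")
a=cv2.resize(p["pixels"][190:320,240:400],(480,390),interpolation=cv2.INTER_CUBIC)
b=cv2.resize(q["pixels"],(520,390))[:,100:420]
save(np.hstack([a,b]),"hover")
E
```

```text
tool_pos: [490.7, -262.3, 157.4]
tcp_rot: [180.0, -30.1, 10.9]
ft_force: [0.0, 0.1, -1.9]
finger_gap: 18.4
grip_force: 118.3
shift [-0.0034  0.0003  0.0435] rot [-0.002 -0.003  0.005] | t 7.78 tcp [ 490.7 -262.3  157.4] q [-51. -14. 119.  30.  63.  18.] F [ 0.   0.1 -1.9] gap 18.4 grip 118.3
```

View pics/hover.png

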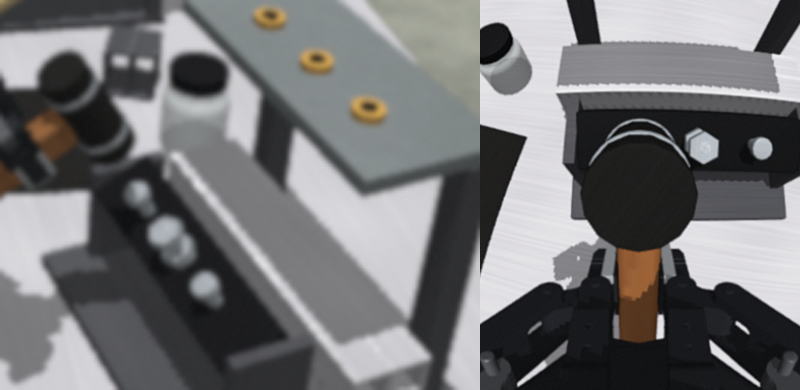

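Left: the head hovers with pin A below it to the right (138,195), the screw at (165,235) and pin B at (205,290). Right: the head (640,190) lines up with pin A's place, 60 px left of the screw at (703,147). I'll check the real head position from the cloud.

```bash
python3 - <<'E'
from m import *
p=np.load("side2.npy",allow_pickle=True).item();w=cloud(p).reshape(-1,3)
s,t,R0=cur();q=(w-t)@R0  # tool axes; expected head centre at tool x=+50,y=0,z=-19
m=(abs(q[:,0]-50)<35)&(abs(q[:,1])<30)&(abs(q[:,2]+19)<50);h=q[m];print(len(h))
for a in range(3):print("xyz"[a],np.percentile(h[:,a],[0.5,5,50,95,99.5]))
# axis of cylinder: fit circle per z-bin
from scipy.optimize import least_squares
hh=h[(abs(h[:,2]+19)<44)]
f=lambda v:np.hypot(hh[:,0]-v[0]-v[2]*(hh[:,2]+19),hh[:,1]-v[1]-v[3]*(hh[:,2]+19))-18
o=least_squares(f,[50,0,0,0],loss="soft_l1",f_scale=1.5);print("centre xy",o.x[:2],"tilt rad",np.round(o.x[2:],3),"rms",np.sqrt(np.mean(o.fun**2)))
# caps from both side pics
for n,ww in(("1",W["side"]),("2",cloud(p))):
    v=ww.reshape(-1,3);v=v[~np.isnan(v[:,0])]
    u=np.c_[(v-A0)@-ds,(v-A0)@jy,(v-A0)@pa]
    for y in(0,-50,-100):
        k=u[(abs(u[:,0])<25)&(abs(u[:,1]-y)<20)&(u[:,2]>2)&(u[:,2]<32)]
        if len(k)<8:print(n,y,"few");continue
        tt=np.percentile(k[:,2],95);c=k[k[:,2]>tt-2.5];print(n,y,"top",tt,len(c),"xy range",c[:,:2].min(0),c[:,:2].max(0),c[:,:2].mean(0))
    b=u[(abs(u[:,0])<25)&(abs(u[:,1]+25)<8)&(u[:,2]<0)&(u[:,2]>-20)];print("bar face",np.median(b[:,2]) if len(b) else None)
E
```

```text
829
x [15.5 20.6 47.  65.6 68.2]
y [-14.7  -7.5  11.7  17.8  19.4]
z [-59.7 -58.5 -27.4  17.9  24.5]
centre xy [49.2 -0.6] tilt rad [0. 0.] rms 5.299979706115797
1 0 top 19.720566379367398 29 xy range [-8.  -7.2] [ 7.5 10.2] [-1.3  0.9]
1 -50 top 24.21768384118076 65 xy range [-10.  -58.4] [ 11.7 -37. ] [  0.2 -48.2]
1 -100 top 16.82522821986399 40 xy range [  -8.8 -106.5] [  7.8 -91.1] [ -0.  -98.8]
bar face -7.102689815205516
2 0 top 19.12794251705692 33 xy range [-8.  -8.5] [7.5 9.6] [-0.4  0.5]
2 -50 top 24.562228441673216 54 xy range [-10.  -58.8] [ 11.7 -37.7] [  0.3 -48.2]
2 -100 top 17.44275703062496 33 xy range [  -6.8 -107.2] [  8.1 -91. ] [  0.2 -99.4]
bar face -7.276275952497135
```

Measured caps are within 1–2 mm of my model, so I align and press pin A.

```bash
python3 -m jog '[-0.003,0,0.02,0,-0.003,0.005, -0.003,0,0.042,0,-0.003,0.005, -0.003,0,0.050,0,-0.003,0.005, -0.003,0,0.056,0,-0.003,0.005, -0.003,0,0.061,0,-0.003,0.005, -0.003,0,0.065,0,-0.003,0.005, -0.003,0,0.065,0,-0.003,0.005]' - 120 | tail -5
python3 -c "
from h import *
go(tcp_for(A0,0),RS)"
```

```text
tool_pos: [520.9, -257.0, 101.3]
tcp_rot: [-180.0, -30.1, 10.7]
ft_force: [-2.1, 1.2, -0.5]
finger_gap: 17.9
grip_force: 119.0
shift [-0.0018 -0.      0.0076] rot [-0.001 -0.001  0.002] | t 8.75 tcp [ 520.9 -257.   101.3] q [-47.  -7. 119.  31.  55.  17.] F [-2.1  1.2 -0.5] gap 17.9 grip 119.0
```

```bash
python3 -m jog '[-0.001,0,0.003,0,0,0, -0.001,0,0.006,0,0,0, -0.001,0,0.006,0,0,0]' - 120 | tail -5
python3 - <<'E'
from h import *
go(tcp_for(A0,0),RS)
p=r.snapshot("side");s,t,R0=cur();w=cloud(p).reshape(-1,3);q=(w-t)@R0
h=q[(abs(q[:,0]-50)<30)&(abs(q[:,1])<25)&(abs(q[:,2]+19)<46)]
hh=h[h[:,2]<-15]
from scipy.optimize import least_squares
print("head top z",np.percentile(h[:,2],[1,3,10]),"x",np.percentile(hh[:,0],[1,99]))
save(cv2.resize(p["pixels"][190:320,240:400],(640,520),interpolation=cv2.INTER_CUBIC),"press")
E
```

```text
tool_pos: [523.5, -256.7, 96.5]
tcp_rot: [180.0, -30.1, 10.7]
ft_force: [-6.1, 3.4, 5.4]
finger_gap: 18.0
grip_force: 120.2
shift [-0.0016 -0.0003  0.0021] rot [-0.001 -0.002  0.002] | t 9.12 tcp [ 523.5 -256.7   96.5] q [-47.  -6. 119.  31.  54.  17.] F [-6.1  3.4  5.4] gap 18.0 grip 120.2
head top z [-61.48716617 -60.94608777 -59.62168406] x [20.80265657 69.04821533]
```

View pics/press.png

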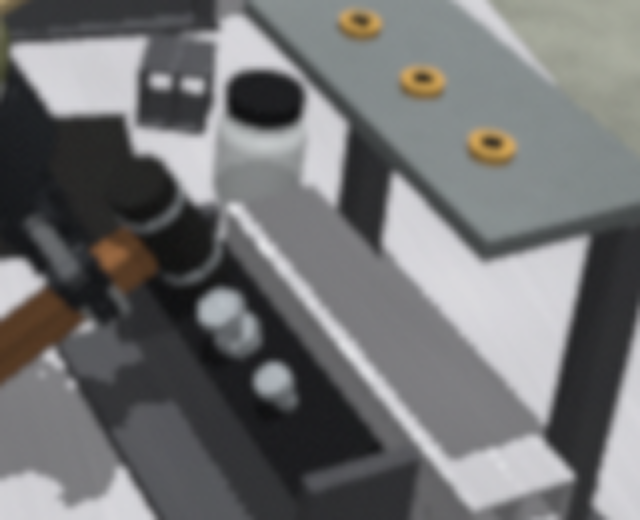

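The picture shows the head (170,230) square on pin A beside the untouched screw (222,310). The jar and offcut haven't moved. I'll press on until it bottoms.

```bash
python3 -m jog '[-0.001,0,0.002,0,0,0, -0.001,0,0.002,0,0,0]' - 120 | grep -A1 -E "pos|ft"
python3 -m jog '[0,0,0.002,0,0,0, 0,0,0.002,0,0,0]' - 120 | grep -E "pos|ft"
python3 -m jog '[0,0,0.002,0,0,0, 0,0,0.002,0,0,0]' - 120 | grep -E "pos|ft"
python3 -c "
from h import *
go(tcp_for(A0,0),RS)"
```

```text
tool_pos: [523.4, -257.4, 95.2]
tcp_rot: [179.9, -30.1, 10.7]
ft_force: [-19.7, 3.1, 14.9]
finger_gap: 18.2
tool_pos: [523.7, -258.0, 93.8]
ft_force: [-35.2, 1.9, 25.4]
tool_pos: [523.8, -258.4, 91.9]
ft_force: [-44.6, -0.2, 30.2]
shift [ 0.0007 -0.002  -0.0018] rot [0.001 0.001 0.004] | t 9.93 tcp [ 523.8 -258.4   91.9] q [-47.  -5. 119.  31.  54.  16.] F [-44.6  -0.2  30.2] gap 18.2 grip 128.1
```

```bash
python3 -m jog '[0,0,-0.01,0,0,0, 0,0,-0.03,0,0,0, 0,0,-0.06,0,0,0, 0,0,-0.07,0,0,0]' - 120 | grep -E "pos|ft"
python3 -m jog '[0,-0.002,-0.002,0,0,0, 0,0.05,0,0,0,0, 0,0.1,0,0,0,0, 0,0.1,0,0,0,0]' - 120 | grep -E "pos|ft"
python3 - <<'E'
from m import *
go(tcp_for(B0,28),RS)
p=r.snapshot("side");s,t,R0=cur();ww=cloud(p);w=ww.reshape(-1,3);q=(w-t)@R0
h=q[(abs(q[:,0]-50)<30)&(abs(q[:,1])<25)&(abs(q[:,2]+19)<46)]
for lo in range(-65,30,12):
    k=h[(h[:,2]>lo)&(h[:,2]<lo+12)]
    if len(k)>5:print("tool z",lo,len(k),"x",np.percentile(k[:,0],[2,98]),"y",np.percentile(k[:,1],[2,98]))
v=w[~np.isnan(w[:,0])];u=np.c_[(v-A0)@-ds,(v-A0)@jy,(v-A0)@pa]
for y in(0,-50,-100):
    k=u[(abs(u[:,0])<12)&(abs(u[:,1]-y)<12)&(u[:,2]>-12)&(u[:,2]<32)]
    if len(k)>8:
        tt=np.percentile(k[:,2],95);c=k[k[:,2]>tt-2.5];print(y,"top",tt,len(c),c[:,:2].mean(0))
E
```

```text
tool_pos: [491.1, -263.9, 152.2]
ft_force: [0.5, 0.0, -3.2]
tool_pos: [509.0, -363.1, 147.0]
ft_force: [0.7, 0.6, -2.2]
shift [ 0. -0.  0.] rot [-0.  0. -0.] | t 10.93 tcp [ 509.  -363.1  147. ] q [-56.   1. 107.  31.  63.  12.] F [ 0.7  0.6 -2.2] gap 17.9 grip 120.1
tool z -65 286 x [33.6 66. ] y [-13.2  19.6]
tool z -53 94 x [33.1 68. ] y [ 3.9 20.3]
tool z -41 142 x [21.2 67.5] y [-4.9 19.9]
tool z -29 128 x [21.  68.6] y [ 7.3 19. ]
tool z -17 107 x [21.3 69.1] y [ 5.7 19.8]
tool z -5 88 x [35.9 70.8] y [ 4.6 19.9]
tool z 7 71 x [37.1 70.6] y [ 4.  19.5]
tool z 19 8 x [44.3 62.7] y [14.4 18.7]
-50 top -5.388585576417416 15 [ -3.6 -59. ]
-100 top 16.40501223513738 45 [ -0.1 -99. ]
```

```bash
python3 - <<'E'
from h import *
R2=RS@R.from_rotvec([0,-.065,0]).as_matrix()
# face centre in tool frame (51.3,0,26.4 when expressed in RS axes after turn)
T=lambda up:B0+pa*(26.4+up)+51.3*ds
go(T(28),R2);go(T(8),R2);go(T(0),R2)
E
```

```text
shift [ 0.0008 -0.0006  0.0312] rot [-0.004 -0.064 -0.002] | t 10.97 tcp [ 508.7 -361.2  147. ] q [-56.   0. 107.  31.  64.  12.] F [-0.5  0.6 -3. ] gap 18.6 grip 120.1
shift [ 0.0008 -0.0005  0.0512] rot [-0.004 -0.064 -0.002] | t 10.97 tcp [ 508.7 -361.2  147. ] q [-56.   0. 107.  31.  64.  12.] F [-0.5  0.6 -3. ] gap 18.6 grip 120.1
shift [ 0.0008 -0.0004  0.0592] rot [-0.004 -0.064 -0.002] | t 10.97 tcp [ 508.7 -361.2  147. ] q [-56.   0. 107.  31.  64.  12.] F [-0.5  0.6 -3. ] gap 18.6 grip 120.1
```

```bash
python3 -m jog '[0.001,0,0.02,0,-0.064,0, 0.001,0,0.031,0,-0.064,0, 0.001,0,0.039,0,-0.064,0, 0.001,0,0.045,0,-0.064,0, 0.001,0,0.051,0,-0.064,0, 0.001,0,0.055,0,-0.064,0, 0.001,0,0.059,0,-0.064,0, 0.001,0,0.059,0,-0.064,0]' - 120 | grep -E "pos|rot|ft"
python3 - <<'E'
from h import *
R2=RS@R.from_rotvec([0,-.065,0]).as_matrix();go(B0+pa*26.4+51.3*ds,R2)
E
```

```text
tool_pos: [538.3, -355.1, 98.7]
tcp_rot: [-179.9, -26.4, 10.6]
ft_force: [-5.4, 1.4, 1.0]
shift [-0.0011 -0.      0.0024] rot [-0.002 -0.001  0.001] | t 11.97 tcp [ 538.3 -355.1   98.7] q [-51.   7. 104.  27.  59.  16.] F [-5.4  1.4  1. ] gap 18.4 grip 121.1
```

```bash
python3 -m jog '[-0.001,0,0.002,0,0,0, -0.001,0,0.002,0,0,0]' - 120 | grep -E "pos|ft"
python3 -m jog '[0,0,0.002,0,0,0, 0,0,0.002,0,0,0]' - 120 | grep -E "pos|ft"
python3 -m jog '[0,0,0.002,0,0,0, 0,0,0.002,0,0,0]' - 120 | grep -E "pos|ft"
python3 - <<'E'
from h import *
R2=RS@R.from_rotvec([0,-.065,0]).as_matrix();go(B0+pa*26.4+51.3*ds,R2)
E
```

```text
tool_pos: [538.9, -355.1, 97.4]
ft_force: [-4.0, 4.1, 4.4]
tool_pos: [539.7, -355.0, 95.7]
ft_force: [-6.9, 3.9, 5.3]
tool_pos: [539.9, -355.3, 95.1]
ft_force: [-20.8, 6.3, 18.0]
shift [-0.0009 -0.0006 -0.0016] rot [-0.002 -0.002  0.002] | t 12.72 tcp [ 539.9 -355.3   95.1] q [-51.   8. 104.  27.  58.  16.] F [-20.8   6.3  18. ] gap 18.4 grip 124.7
```

```bash
python3 -m jog '[0,0,0.002,0,0,0, 0,0,0.002,0,0,0]' - 120 | grep -E "pos|ft"
python3 -m jog '[0,0,-0.01,0,0,0, 0,0,-0.04,0,0,0, 0,0,-0.08,0,0,0, -0.02,-0.02,-0.13,0,0,0, -0.05,-0.05,-0.17,0,0,0, -0.08,-0.1,-0.2,0,0,0, -0.08,-0.15,-0.2,0,0,0, -0.08,-0.15,-0.2,0,0,0]' - 120 | grep -E "pos|ft"
python3 - <<'E'
from h import *
np.set_printoptions(precision=4,suppress=True)
print(cur()[1:]);go(np.array([500,-60,330.]),RS)
p=r.snapshot("side");w=cloud(p)
v=w.reshape(-1,3);v=v[~np.isnan(v[:,0])];u=np.c_[(v-A0)@-ds,(v-A0)@jy,(v-A0)@pa]
for y in(0,-50,-100):
    k=u[(abs(u[:,0])<12)&(abs(u[:,1]-y)<12)&(u[:,2]>-12)&(u[:,2]<32)]
    if len(k)>8:
        tt=np.percentile(k[:,2],95);c=k[k[:,2]>tt-2.5];print(y,"top",tt,len(c),c[:,:2].mean(0))
a=cv2.resize(p["pixels"][230:310,250:340],(540,480),interpolation=cv2.INTER_CUBIC)
save(a,"after")
n=r.snapshot("scene");w=cloud(n);o=r.outline_of(n,"mat")[0];m=o["region"]&(abs(w[...,2]-4)<4)
q=w[m];print(o["bbox"],cv2.minAreaRect(q[:,:2].astype(np.float32)),np.median(q,0))
E
```

```text
tool_pos: [541.3, -356.5, 94.0]
ft_force: [-18.7, 2.2, 17.6]
tool_pos: [355.4, -235.2, 235.6]
ft_force: [0.1, -1.0, -2.7]
(array([ 355.384 , -235.198 ,  235.6147]), array([[ 0.8797,  0.185 ,  0.4381],
       [ 0.1668, -0.9827,  0.08  ],
       [ 0.4454,  0.0027, -0.8953]]))
shift [ 0.1985 -0.1452 -0.0071] rot [0.001 0.062 0.003] | t 13.97 tcp [ 355.4 -235.2  235.6] q [-62. -39. 127.  25.  84.  16.] F [ 0.1 -1.  -2.7] gap 18.4 grip 121.0
0 top 2.03151951283323 34 [0.3079 1.0768]
-50 top 24.038693519714407 64 [  0.1738 -48.841 ]
-100 top 1.844563724307313 43 [ -0.0794 -98.8846]
[207.6, 180.8, 283.7, 247.1] ((507.82073974609375, -15.689033508300781), (159.7371063232422, 203.61819458007812), 83.9526596069336) [515.0735 -18.5317   4.3343]
```

View pics/after.png

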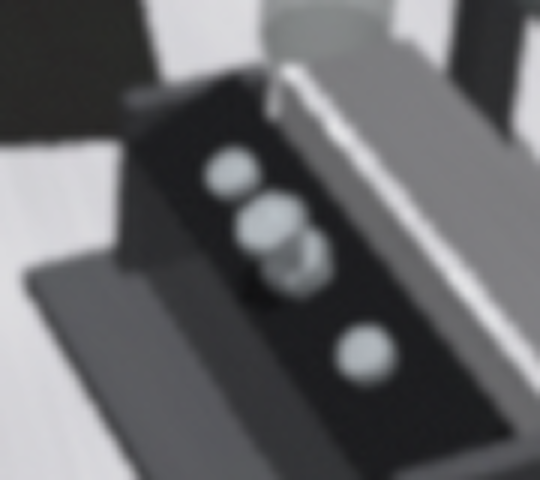

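Both caps (232,173 and 366,353) now sit on the bar, about 22 mm below the screw's top, which is fully home. Next I set the mallet down with the handle tilted about 12° so the head edge and handle end both rest.

```bash
cat >> h.py <<'E'
th=np.radians(12);mz=-np.sin(th)*jx+np.cos(th)*np.array([0,0,1]);mx=-np.cos(th)*jx-np.sin(th)*np.array([0,0,1])
RM=Rzy(-mz,-jy)@R.from_rotvec([0,-.065,0]).as_matrix()
def mat_tcp(up): # head centre target (515,-16)
    H=np.array([515,-16,48.8+up]);G=H+50*mx;return G+19*RM[:,2]
E
python3 -c "
from h import *
go(mat_tcp(70),RM)"
```

```text
shift [ 0.0702 -0.1886  0.1974] rot [ 0.    -0.316  0.001] | t 14.12 tcp [ 356.3 -237.5  235.4] q [-62. -38. 126.  25.  84.  16.] F [ 0.  -1.  -2.7] gap 18.2 grip 121.0
```

```bash
python3 -m jog '[0.03,-0.06,0,0,-0.1,0, 0.05,-0.12,0.04,0,-0.2,0, 0.07,-0.17,0.09,0,-0.316,0, 0.07,-0.189,0.14,0,-0.316,0, 0.07,-0.189,0.197,0,-0.316,0, 0.07,-0.189,0.197,0,-0.316,0, 0.07,-0.189,0.197,0,-0.316,0]' - 120 | grep -E "pos|ft"
python3 - <<'E'
from h import *
np.set_printoptions(precision=4,suppress=True)
go(mat_tcp(0),RM)
s,t,R0=cur()
for n in("side","scene"):
    p=r.snapshot(n);w=cloud(p).reshape(-1,3);H=np.array([515,-16,118.8]);q=w-H
    h=q[(abs(q[:,0])<32)&(abs(q[:,1])<40)&(abs(q[:,2])<60)];m=h@np.c_[mx,np.cross(mz,mx),mz]
    print(n,len(m),"lowest world z",h[:,2].min()+118.8,"mallet-frame extents",np.percentile(m,[1,99],axis=0).round(1).ravel())
E
```

```text
tool_pos: [467.1, -21.9, 85.3]
ft_force: [-0.4, -0.4, -1.6]
shift [-0.0069  0.0033  0.0654] rot [-0.005  0.008  0.003] | t 15.0 tcp [467.1 -21.9  85.3] q [-11. -14. 122.   4.  65.  66.] F [-0.4 -0.4 -1.6] gap 18.4 grip 120.8
side 496 lowest world z 70.87497035348508 mallet-frame extents [-15.6 -16.  -45.1  34.2  16.   39.2]
scene 455 lowest world z 77.80592829414603 mallet-frame extents [-20.3 -16.2 -41.8  31.3  15.4  40.8]
```

```bash
python3 -m jog '[-0.003,0.003,0.025,-0.005,0.008,0.003, -0.006,0.003,0.05,-0.005,0.008,0.003, -0.006,0.003,0.059,-0.005,0.008,0.003, -0.006,0.003,0.059,-0.005,0.008,0.003]' - 120 | grep -E "pos|ft"
python3 -m jog '[0,0,0.003,0,0,0, 0,0,0.003,0,0,0]' - 120 | grep -E "pos|rot|ft"
python3 -m jog '[0,0,0.003,0,0,0, 0,0,0.003,0,0,0]' - 120 | grep -E "pos|rot|ft"
```

```text
tool_pos: [472.3, -26.4, 31.1]
ft_force: [0.1, -1.0, -2.3]
tool_pos: [472.9, -26.0, 28.2]
tcp_rot: [179.8, -8.8, 10.4]
ft_force: [0.5, -0.1, -2.0]
tool_pos: [472.6, -25.6, 24.3]
tcp_rot: [179.8, -8.7, 10.5]
ft_force: [0.6, -0.2, -2.2]
```

```bash
for i in 1 2 3 ; do python3 -m jog '[0,0,0.002,0,0,0, 0,0,0.002,0,0,0]' - 120 | grep -E "pos|ft"; done
```

```text
tool_pos: [473.2, -25.7, 22.8]
ft_force: [-1.9, 0.6, 3.2]
tool_pos: [474.0, -25.8, 21.0]
ft_force: [-0.0, -0.5, 4.9]
tool_pos: [474.3, -25.8, 20.3]
ft_force: [-12.5, 0.3, 23.9]
```

```bash
python3 -m jog '[0,0,-0.0015,0,0,0, 0,0,-0.0015,0,0,0]' - 20 | grep -E "pos|ft"
python3 -m jog '[0,0,0,0,0,0, 0,0,0,0,0,0, 0,0,0,0,0,0, 0,0,0,0,0,0]' 0.3 20 | grep -E "pos|ft|gap"
python3 - <<'E'
from h import *
p=r.snapshot("side");q=r.snapshot("wrist")
a=cv2.resize(p["pixels"][170:280,160:300],(480,377),interpolation=cv2.INTER_CUBIC)
b=cv2.resize(q["pixels"],(503,377))[:,90:410]
save(np.hstack([a,b]),"put")
E
```

```text
tool_pos: [474.1, -25.8, 20.8]
ft_force: [-0.0, 0.2, 6.7]
tool_pos: [473.3, -25.6, 19.9]
ft_force: [0.3, -0.7, -0.5]
finger_gap: 55.4
```

View pics/put.png

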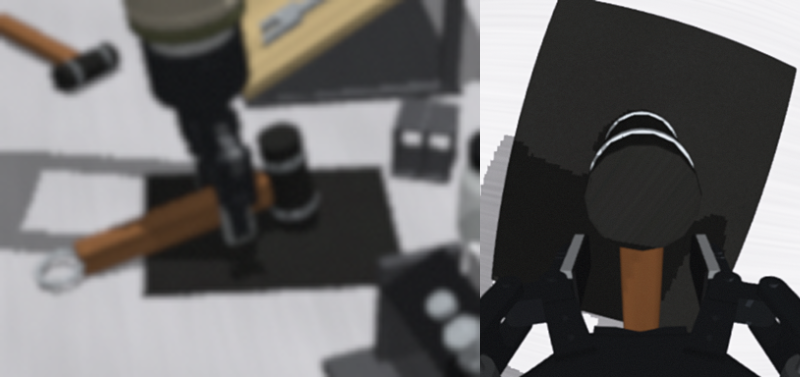

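The mallet stands on the mat, head at (285,175) left and its face at (640,195) in the wrist view, with the loop end on the bench. The fingers are clear on both sides, so I retract straight back.

```bash
python3 -m jog '[0,0,-0.01,0,0,0, 0,0,-0.03,0,0,0, 0,0,-0.06,0,0,0, 0,0,-0.1,0,0,0, 0,0,-0.15,0,0,0, 0,0,-0.2,0,0,0, 0,0,-0.2,0,0,0, 0,0,-0.2,0,0,0]' 0.5 20 | grep -E "pos|ft|gap"
python3 -m jog '[0,0,0,0,0,0, 0,0,0,0,0,0, 0,0,0,0,0,0, 0,0,0,0,0,0, 0,0,0,0,0,0, 0,0,0,0,0,0, 0,0,0,0,0,0, 0,0,0,0,0,0]' | grep -E "ft"
python3 - <<'E'
from h import *
p=r.snapshot("side");q=r.snapshot("scene")
for s in(p,q):
    w=cloud(s);o=r.outline_of(s,"mallet")
    for k in o[:3]:
        m=w[k["region"]];m=m[~np.isnan(m[:,0])];print(round(k["score"],2),np.round(k["bbox"]),np.round(np.percentile(m,[3,50,97],axis=0)).tolist())
a=cv2.resize(p["pixels"][150:310,160:340],(420,373),interpolation=cv2.INTER_CUBIC)
b=cv2.resize(q["pixels"][120:260,180:320],(373,373),interpolation=cv2.INTER_CUBIC)
save(np.hstack([a,b]),"end")
E
```

```text
tool_pos: [443.4, -30.4, 217.8]
ft_force: [-0.4, 0.4, -0.2]
finger_gap: 64.2
ft_force: [0.1, 0.4, 0.7]
0.63 [156. 176. 196. 197.] [[305.0, 213.0, 0.0], [359.0, 256.0, 20.0], [409.0, 332.0, 28.0]]
0.57 [172. 207. 255. 255.] [[338.0, -57.0, 1.0], [461.0, -35.0, 35.0], [537.0, -11.0, 90.0]]
0.84 [278. 123. 305. 154.] [[312.0, 216.0, 10.0], [370.0, 251.0, 22.0], [410.0, 334.0, 29.0]]
0.76 [198. 177. 255. 221.] [[333.0, -56.0, 2.0], [493.0, -31.0, 41.0], [544.0, -2.0, 91.0]]
```

View pics/end.png

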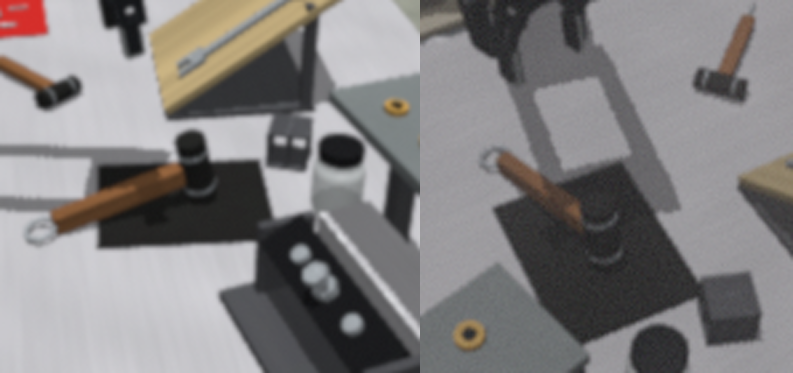

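The end view shows the mallet standing at rest, head (200,160) over the mat and loop end on the bench. The gripper is clear, both pins are home, and the jar, offcut and spanner are in place.

```bash
python3 -c "
from bench import r
print(r.hand_in())"
```

```text
the job is handed in; nothing more can be done
None
```

I knocked both pins fully home with the mallet's face, left the mallet at rest with its head on the mat and the gripper clear, and handed the job in; the hand-in gave no verdict.

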